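# Run the cordless chopper on slow

### The arm

A 6-joint arm with a two-finger parallel gripper is mounted at the origin on a cart in front of the work surface, level with it; the furniture and walls round the work are solid. World frame = base frame: x ahead of the robot, y to its left, z up, the work surface at z = 0. Lengths are in mm, angles in rad, forces in N, time in s.
With the tool pointing down it reaches from about 350 to 925 mm from the base axis. Payload 6.4 kg.
Tool frame: the origin (TCP) lies at the centre of the arm's flange, where the gripper is bolted on; the fingertips stand 173 mm ahead of it and the grasp point (between the pads) lies 155 mm ahead of it; z points along the fingers, y is the direction in which the jaws open and shut (so a half turn about z gives the same grasp; the last joint's range is limited). The gripper opens to 85 mm and grips with 20 to 120 N. Pads are 22 mm wide; open, the fingers measure 114 mm over their backs; the gripper's body (76 mm by 85 mm) begins 54 mm behind the grasp point. The pads swing forward as they close: fully open they stand 13 mm farther back than shut.
Start: joints at [-1.295, 0.245, 1.558, -0, 1.339, -0.174], TCP at [282.617, -585.357, 404.69] pointing down, gripper open.
Joint ranges: [-3.13, 3.13], [-1.02, 2.26], [0.13, 2.54], [-0.95, 4.09], [0.21, 2.88], [-2.74, 2.74]. Speed limits (rad/s): [2.57, 2.57, 3.14, 3.14, 3.14, 3.14].

### API

Orientations are given as [roll, pitch, yaw] about the fixed x, y, z axes, in that order (R = Rz(yaw) Ry(pitch) Rx(roll)).
In Python, from cell import ctrl, planner, monitor, snapshot, calibration gives the robot as it stands. Calls block until the motion is done:
- ctrl.movep(position, orientation): joint-space move of the TCP to a pose.
- ctrl.move_linear(position, rotation=None, vel=150): straight line of the TCP; rotation=None keeps the orientation; vel is the mean speed in mm/s.
- ctrl.move_j(angles): joint-space move.
- ctrl.let_go() and ctrl.close_gripper(strength=None): open the fingers fully, or close them until they stop; strength is the grip in N (None keeps the last).
- ctrl.pause(seconds).
- planner.ik(position, orientation): joint angles nearest the present ones, or None.
- monitor.get_obs(): the state.
- snapshot(name): name is "scene" or "side" or "wrist"; returns the picture (420x560x3 uint8, blue, green, red); there is no depth.
- calibration(name): a dict with "K" (3x3 intrinsics, pixels), "k1" (the pictures are not rectified: a ray, as slopes to the right and down, at radius r is drawn at 1 + k1 r^2 times it, then the intrinsics apply), "T" (4x4, takes a point from camera to world coordinates); the wrist camera has in their place "T_tool_cam" (4x4, takes a point from camera to tool coordinates, whose origin is the TCP and whose axes are the flange's). Camera axes: x right, y up, looking along -z (the intrinsics and any distortion apply to the point x, -y, -z); pixel columns grow to the right and rows downward; lengths in mm; the calibration is good to about 2 mm. A picture is of the moment at which its call begins: read the wrist's pose just before it. calibration takes no time and is no camera call.
A pose or a line that the arm cannot do raises ctrl.Unreachable and nothing moves.
- ctrl.close_job(): hands the job in, once; it reports no verdict.
The state is a dict: "t": time; "joint_positions": joint angles; "joint_velocities": joint speeds; "joint_torque": joint torques, N m; "tool_pos": TCP position; "ee_rot": TCP orientation; "force": force on the tool from outside, world axes, zero at the start; "moment": the same for the moment, N m; "finger_gap": finger opening in mm.
Only numpy, scipy, OpenCV 4.12 (cv2) and the standard library are available. Lean on these libraries where they do the work, as an engineer would, in place of code of your own. Each camera call takes 0.05 s, during which the arm holds its last target. There are 200 camera calls.

### The job

Press the larger of the two battery packs fully home into the chopper's battery bay, so that its shoulder is flush with the housing, and let go of it. Then with the fingers press the chopper's spring-loaded lever down to half of its travel (slow speed), never down to its bottom stop (fast speed), and keep it there for at least three seconds; finish while still holding the lever at half travel. Leave everything else on the worktop where it is.

Things in the scene. Friction and masses are not known exactly. Their poses are not given: they have to be found in the camera images.
- chopper: Cordless food chopper, fixed: flat grey housing 240 (x) x 280 (y) x 50 mm high. Origin: centre of its underside on the worktop; x points to its rear, y to its left, z up; turned up to 0.25 rad. A clear round bowl with black lid stands on its rear half (centre 55 mm behind the origin, radius 62, top 158 mm above the worktop). Battery bay front left, lever front right.
- bay (a point): Centre of the mouth of the battery bay, in the plane of the housing's top, 50 mm above the worktop; axes as the chopper's. The bay is a rectangular pocket open upward, 73 mm along the chopper's x, 47 mm along its y. A pack set in it rests on the terminal plate, 24 mm below the mouth at first.
- terminal (a joint): Travel of the stiff terminal plate on the floor of the bay (m): 0 up, where the large pack's shoulder stands 12 mm proud of the housing; 0.012 down at its hard stop, where the shoulder is flush. It moves down only when pushed with more than about 7 N and stays there by friction.
- pack_large: Larger battery pack, loose, about 0.2 kg: grey block 70 (own x) x 44 (y) x 36 mm high; on its top (the shoulder) a black grip rib 50 (x) x 16 (y) mm rises 22 mm, 58 mm high in all. Origin: centre of its underside. Fits the bay with 3 mm play in all, long side along the chopper's x, either way round. Stands left or right of the chopper, the small pack on the other side.
- pack_small: Smaller battery pack of another appliance, loose, to be left alone: grey block 48 x 36 x 30 mm with a black rib 34 x 16 mm on top, 52 mm high in all. Origin: centre of its underside. (A plate rack and a hood hang above the far left of the worktop: keep the arm low when it works on the left side.)
- lever (a joint): Angle of the chopper's black hinged lever (rad): 0 at rest (pad up), grows as the pad is pressed down, 0.32 at the bottom stop; half travel is 0.16. A spring returns it: at the pad it takes about 3 N to start it, 6 N at half travel, 9 N at the bottom.
- lever_pad (a point): Centre of the upper face of the lever's thumb pad (42 mm along the lever, 40 mm wide, ribbed). At rest it is 100 mm above the worktop and the lever slopes 0.30 rad up to it; it falls 16 mm to half travel, 32 mm to the bottom. The hinge axis is along the chopper's y, 94 mm to the rear of this point and 66 mm above the worktop.
- jam_jar: Jar of jam, 73 mm wide, 84 mm high; loose bystander to be left alone. Origin at the centre of its underside.
- spice_jar: Spice jar, 46 mm wide, 106 mm high; loose bystander to be left alone. Origin at the centre of its underside.
- garlic: Bulb of garlic, 52 mm wide and high; loose bystander to be left alone. Origin at the centre of its underside.
- tin: Low round food tin, 86 mm wide, 40 mm high; loose bystander to be left alone. Origin at the centre of its underside.
- salt_shaker: Salt shaker, 44 mm wide, 90 mm high; loose bystander to be left alone. Origin at the centre of its underside.
- teaspoon: Steel teaspoon, 132 x 28 x 11 mm, lying flat; loose bystander to be left alone. Origin at the centre of its underside.
Things that resemble listed ones, but are neither listed nor needed, are in the scene too. Leave any blue, pink or purple look-alike of the pack_large alone.

How it is judged (in metres and radians):
On the way, in this order (a step that is already met when the one before it is completed fails the run):
1. the large pack is fully home in the bay, flush, and let go of (horizontal distance between pack_large and bay below 0.005 m and z of pack_large in the frame of bay below -0.034 m and angle between the x axis of pack_large and the x axis of chopper, either way round below 0.08 rad and angle between pack_large's own z axis and vertical below 0.06 rad and contact force between pack_large and the arm below 0.1 N), for 0.2 s.
2. the fingers keep the lever at about half travel for three seconds (value of joint lever between 0.11 and 0.21 rad and contact force between lever and the fingers above 2 N), for 3 s.
At the end, for the whole second after the job is handed in: Fingers still press the lever (over 2 N), lever at 0.11 to 0.21 rad and still; the large pack is in the bay, released, centred within 5 mm, square within 0.08 rad, upright, shoulder at most 2 mm proud (all of step 1 and all of step 2 and velocity of joint lever below 0.05 rad/s); the arm keeps its last pose, push and grip.
It fails at once if the lever is pushed to its bottom stop (value of joint lever above 0.3 rad).
It fails at once if the small pack or another loose thing is moved more than 25 mm (distance of any of pack_small, jam_jar, spice_jar, garlic, tin, salt_shaker, teaspoon from where it was at the start of the episode above 0.025 m).
It also fails if it takes over 64 s, if anything falls off the work surface, if the arm or the gripper's body presses on something with over 40 N, if the wrist force passes 120 N, or if a joint passes its speed limit or range.

## Working session

There is one attempt and no reset: what is moved stays moved. The work goes in short steps, each a Python script; the robot and the scene stay as the last script left them, time stands still between calls to the robot, and variables do not carry over. Pictures are saved under pics/ and viewed, about 8 in all and at most 12, crops included, and the job is handed in when it is done.

```bash
ls; mkdir -p pics; python3 - <<'E'
from cell import *
import cv2
for n in ["scene","side"]:
    cv2.imwrite(f"pics/{n}0.png",cv2.resize(snapshot(n),(800,600),interpolation=cv2.INTER_CUBIC))
    c=calibration(n);print(n,c)
print(calibration("wrist"));o=monitor.get_obs();print(o)
E
```

```text
pics
scene {'K': array([[536.72933535,   0.        , 282.26677254],
       [  0.        , 536.72933535, 204.52215505],
       [  0.        ,   0.        ,   1.        ]]), 'k1': -0.10019426542480372, 'T': array([[-7.12800930e-01,  3.24077584e-01, -6.22003661e-01,
        -5.80443717e+02],
       [-7.01022974e-01, -3.01450191e-01,  6.46292946e-01,
         1.03241373e+03],
       [ 2.19459343e-02,  8.96717069e-01,  4.42059808e-01,
         8.33020886e+02],
       [ 0.00000000e+00,  0.00000000e+00,  0.00000000e+00,
         1.00000000e+00]])}
side {'K': array([[406.71584139,   0.        , 284.8907168 ],
       [  0.        , 406.71584139, 208.97250091],
       [  0.        ,   0.        ,   1.        ]]), 'k1': 0.03627559962973118, 'T': array([[ 9.85290065e-01,  1.32854960e-01, -1.07485108e-01,
         3.18301180e+02],
       [-1.70760286e-01,  7.89938296e-01, -5.88929889e-01,
        -8.57664863e+02],
       [ 6.66434668e-03,  5.98620956e-01,  8.01004705e-01,
         1.17962723e+03],
       [ 0.00000000e+00,  0.00000000e+00,  0.00000000e+00,
         1.00000000e+00]])}
{'K': array([
[... 533 characters left out ...]
{'t': 0.1, 'joint_positions': array([-1.29512016e+00,  2.45754798e-01,  1.55889596e+00,  1.08615515e-05,
        1.33868852e+00, -1.74105269e-01]), 'joint_velocities': array([-9.71076312e-04, -1.10010171e-03, -3.26384088e-03,  1.46506130e-03,
       -6.20835071e-05, -1.11057320e-03]), 'joint_torque': array([-2.44298644e-04, -4.30671179e+01, -3.27128863e+01, -1.83902216e-04,
        2.80424429e-03, -6.63211395e-06]), 'tool_pos': array([ 282.54710284, -585.15444189,  403.68142181]), 'ee_rot': array([-3.13987427e+00, -3.12967563e-04,  4.49778661e-01]), 'force': array([0.00819376, 0.86335436, 0.20672488]), 'moment': array([-0.0067751 , -0.03001227, -0.0332882 ]), 'finger_gap': 85.00223080335593}
```

View pics/scene0.png

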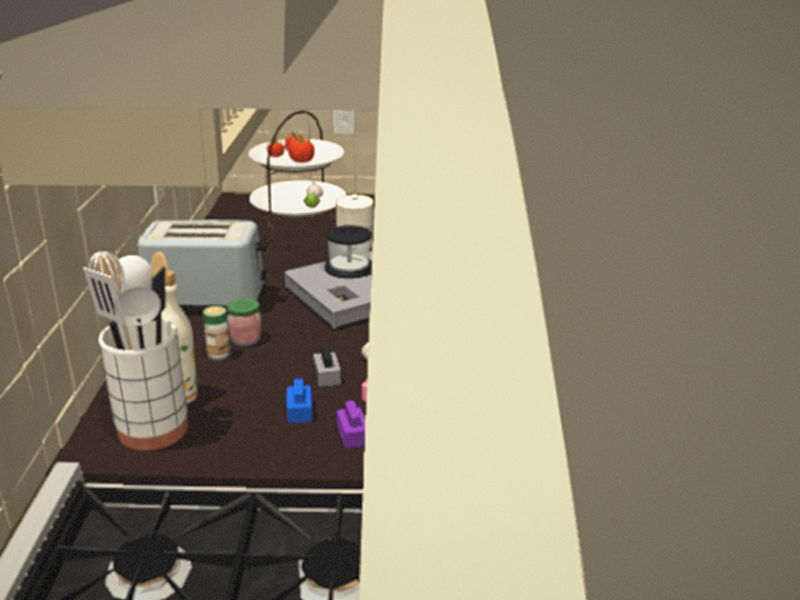

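View pics/side0.png

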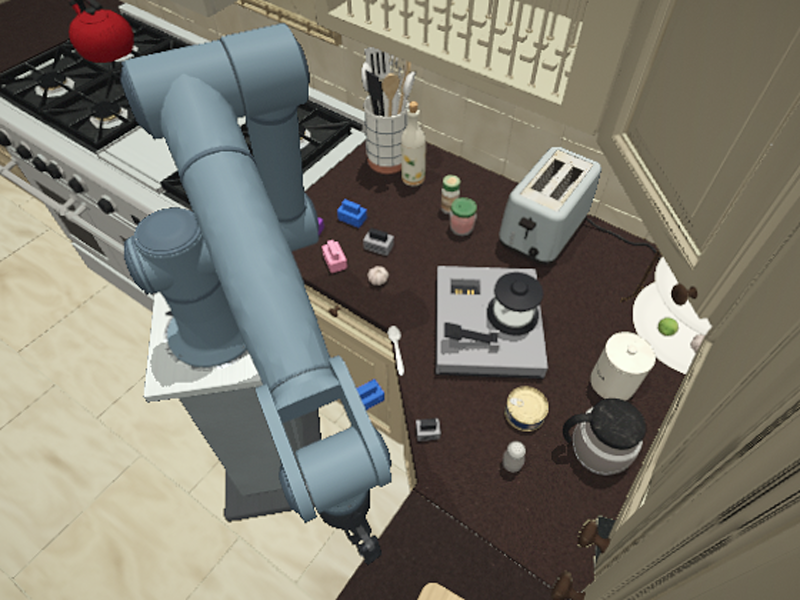

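The side view shows everything. A grey pack with a black rib is on the left at (378,242), and another is on the right at (428,430). The chopper's housing top has corners near (437,267), (537,268), (547,363) and (437,362), with the bay at (465,288) and the lever pad at about (453,330). I'll localise these roughly first.

```bash
cat > h.py <<'E'
from cell import ctrl,planner,monitor,snapshot,calibration
import numpy as np,cv2
from scipy.spatial.transform import Rotation as Rn
def campose(name,obs=None):
    c=calibration(name)
    if name!="wrist": return c,np.array(c["T"])
    T=np.eye(4);T[:3,:3]=Rn.from_euler('xyz',obs["ee_rot"]).as_matrix();T[:3,3]=obs["tool_pos"]
    return c,T@c["T_tool_cam"]
def to_plane(name,px,z,obs=None):
    """original-size pixels -> world points on plane(s) z"""
    c,T=campose(name,obs);px=np.array(px,float).reshape(-1,1,2)
    u=cv2.undistortPoints(px,c["K"],np.array([c["k1"],0,0,0,0.])).reshape(-1,2)
    d=np.c_[u[:,0],-u[:,1],-np.ones(len(u))]@T[:3,:3].T
    s=(np.broadcast_to(z,len(u))-T[2,3])/d[:,2]
    return T[:3,3]+d*s[:,None]
def project(name,P,obs=None):
    c,T=campose(name,obs);P=(np.atleast_2d(P)-T[:3,3])@T[:3,:3]
    q=np.c_[P[:,0],-P[:,1],-P[:,2]]
    return cv2.projectPoints(q,np.zeros(3),np.zeros(3),c["K"],np.array([c["k1"],0,0,0,0.]))[0].reshape(-1,2)
E
python3 - <<'E'
from h import *
px=np.array([(437,267),(537,268),(547,363),(437,362),(465,288),(453,330),(378,235),(428,423),(378,250),(398,328),(402,375),(378,282),(333,265)])*.7
z=[50,50,50,50,50,100,58,52,0,5,5,0,0]
print(to_plane("side",px,z).round(0))
for n in ([430,150,400],[430,100,350],[500,50,400]):
  for y in np.arange(-3,3.1,.5):
    q=planner.ik(n,[3.14159,0,y]); print(n,y,None if q is None else np.round(q,2))
E
```

```text
[[ 562.   58.   50.]
 [ 810.   13.   50.]
 [ 748. -257.   50.]
 [ 506. -213.   50.]
 [ 616.  -19.   50.]
 [ 549. -167.  100.]
 [ 429.  184.   58.]
 [ 457. -355.   52.]
 [ 427.  184.    0.]
 [ 439.  -79.    5.]
 [ 427. -208.    5.]
 [ 412.   75.    0.]
 [ 303.  151.    0.]]
[430, 150, 400] -3.0 [ 0.09 -0.23  2.04  0.    1.33 -1.63]
[430, 150, 400] -2.5 [ 0.09 -0.23  2.04  0.    1.33 -2.13]
[430, 150, 400] -2.0 [ 0.09 -0.23  2.04  0.    1.33 -2.63]
[430, 150, 400] -1.5 None
[430, 150, 400] -1.0 [ 0.09 -0.23  2.04 -0.    1.33  2.66]
[430, 150, 400] -0.5 [ 0.09 -0.23  2.04 -0.    1.33  2.16]
[430, 150, 400] 0.0 [ 0.09 -0.23  2.04 -0.    1.33  1.66]
[430, 150, 400] 0.5 [ 0.09 -0.23  2.04 -0.    1.33  1.16]
[430, 150, 400] 1.0 [ 0.09 -0.23  2.04 -0.    1.33  0.66]
[430, 150, 400] 1.5 [ 0.09 -0.23  2.04 -0.    1.33  0.16]
[430, 150, 400] 2.0 [ 0.09 -0.23  2.04  0.    1.33 -0.34]
[430, 150, 400] 2.5 [ 0.09 -0.23  2.04  0.    1.33 -0.84]
[430, 150, 400] 3.0 [ 0.09 -0.23  2.04  0.    1.33 -1.34]
[430, 100, 350] -3.0 [-0.03 -0.21  2.12  0.    1.23 -1.74]
[430, 100, 350] -2.5 [-0.03 -0.21  2.12 
[... 608 characters left out ...]
  0.    1.23 -1.46]
[500, 50, 400] -3.0 [-0.13 -0.1   1.93  0.    1.31 -1.84]
[500, 50, 400] -2.5 [-0.13 -0.1   1.93  0.    1.31 -2.34]
[500, 50, 400] -2.0 None
[500, 50, 400] -1.5 None
[500, 50, 400] -1.0 [-0.13 -0.1   1.93 -0.    1.31  2.44]
[500, 50, 400] -0.5 [-0.13 -0.1   1.93 -0.    1.31  1.94]
[500, 50, 400] 0.0 [-0.13 -0.1   1.93 -0.    1.31  1.44]
[500, 50, 400] 0.5 [-0.13 -0.1   1.93 -0.    1.31  0.94]
[500, 50, 400] 1.0 [-0.13 -0.1   1.93 -0.    1.31  0.44]
[500, 50, 400] 1.5 [-0.13 -0.1   1.93  0.    1.31 -0.06]
[500, 50, 400] 2.0 [-0.13 -0.1   1.93  0.    1.31 -0.56]
[500, 50, 400] 2.5 [-0.13 -0.1   1.93  0.    1.31 -1.06]
[500, 50, 400] 3.0 [-0.13 -0.1   1.93  0.    1.31 -1.56]
```

The chopper checks out: its front edge measures 277 mm and it is turned about -0.19 rad. The left pack is at about (429,184). Next I'll look with the wrist camera from between the pack and the bay.

```bash
python3 - <<'E'
from h import *
import json
ctrl.movep([500,70,400],[np.pi,0,2.95])
ctrl.pause(.3)
o=monitor.get_obs();im=snapshot("wrist")
cv2.imwrite("pics/w1raw.png",im);cv2.imwrite("pics/w1.png",cv2.resize(im,(800,600),interpolation=cv2.INTER_CUBIC))
json.dump({k:list(map(float,o[k])) for k in("tool_pos","ee_rot")},open("w1.json","w"))
print(o["t"],o["tool_pos"],o["ee_rot"],o["joint_positions"])
s=snapshot("side");cv2.imwrite("pics/side1raw.png",s)
print(project("wrist",[[616,-19,50],[549,-167,100],[429,184,58]],o)/.7)
E
```

```text
2.85 [500.09699515  69.73141922 399.97341405] [-3.14154730e+00 -3.60382694e-05  2.94948498e+00] [-8.63404951e-02 -9.61148971e-02  1.92763706e+00 -4.27446150e-05
  1.31011111e+00 -1.46501813e+00]
[[315.33152451 442.92481145]
 [ 41.31213372 434.39817731]
 [571.05055806 119.37459024]]
```

View pics/w1.png

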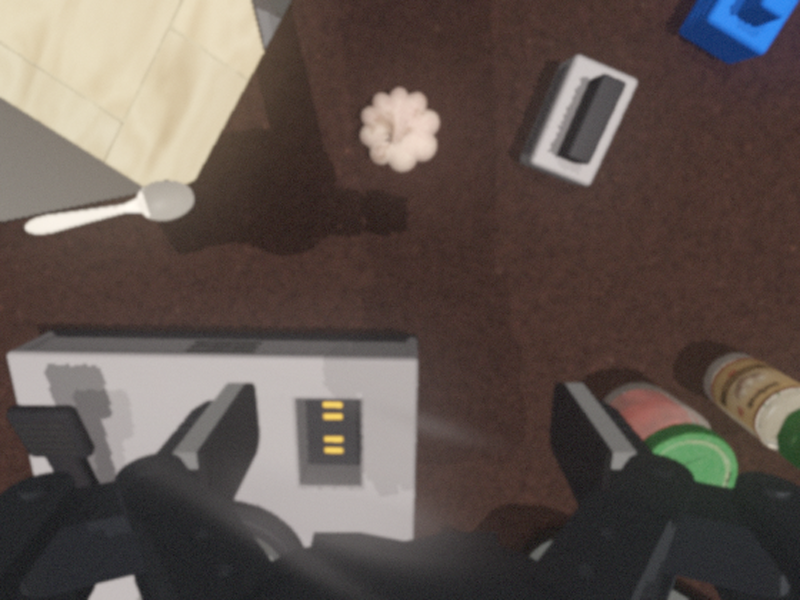

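The wrist view shows the pack at (582,120) with its rib along its long side, the bay mouth at about (296–362, 398–487), and the lever pad at (48,430). I'll enlarge the crops for exact corners.

```bash
python3 - <<'E'
import cv2,numpy as np
im=cv2.imread("pics/w1raw.png")
a=cv2.resize(im[30:140,355:455],None,fx=4,fy=4,interpolation=cv2.INTER_CUBIC)
b=cv2.resize(im[240:350,190:290],None,fx=4,fy=4,interpolation=cv2.INTER_CUBIC)
cv2.imwrite("pics/w1c.png",np.hstack([a,b]))
E
```

```text
(no output)
```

View pics/w1c.png

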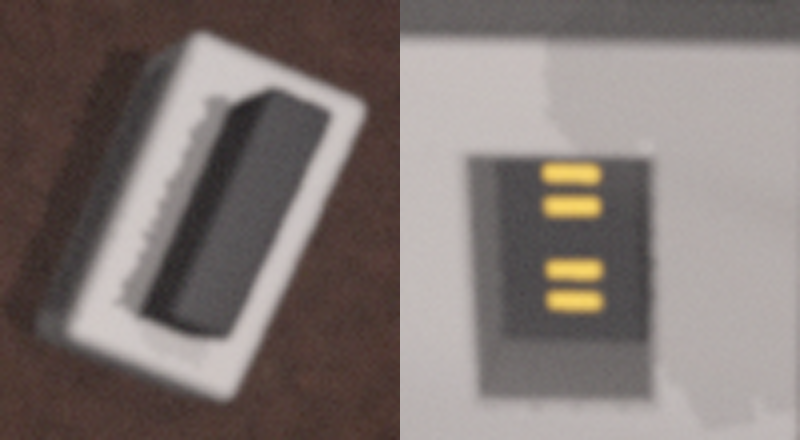

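```bash
python3 - <<'E'
from h import *
import json
o=json.load(open("w1.json"))
cv=lambda p,ox,oy:(np.array(p,float)+.5)/4-.5+[ox,oy]
def show(n,P,):
    P=P[:,:2];c=P.mean(0);e=np.roll(P,-1,0)-P
    print(n,c.round(1),"sides",np.linalg.norm(e,axis=1).round(1),"ang",np.arctan2(e[:,1],e[:,0]).round(3))
show("block",to_plane("wrist",cv([(197,32),(368,108),(230,402),(70,335)],355,30),36,o))
show("rib",to_plane("wrist",cv([(275,90),(330,112),(232,338),(180,322)],355,30),58,o))
show("bay",to_plane("wrist",cv([(68,157),(250,157),(252,398),(80,397)],190,240),50,o))
s=.7
show("chop",to_plane("wrist",np.array([(8,352),(417,355),(413,540)])*s,50,o))
show("pad",to_plane("wrist",np.array([(10,406),(75,406),(93,455),(27,458)])*s,[106,106,94,94],o))
E
```

```text
block [432.1 198.6] sides [42.2 67.9 41.4 67.8] ang [ 1.008 -0.553 -2.137  2.601]
rib [432.4 199. ] sides [12.6 47.7 12.  48.4] ang [ 1.04  -0.525 -2.043  2.628]
bay [617.6  -9.1] sides [46.2 71.6 46.2 71.3] ang [ 1.379 -0.21  -1.769  2.932]
chop [594.1 -36.4] sides [283.3 155.6 322.5] ang [ 1.371 -0.205 -2.274]
pad [ 548.8 -160.2] sides [38.5 41.4 42.7 44.1] ang [ 1.38  -0.287 -1.71   2.766]
```

Both sizes match: block 68x42 and bay 72x46, with the pack at yaw -0.55 and the bay at yaw -0.20. I'll hover over the pack and check with a close look, because the rough side readings differ by 10–15 mm in y.

```bash
cat >> h.py <<'E'
import json
def shot(tag,scale=800/560):
    o=monitor.get_obs();im=snapshot("wrist");cv2.imwrite(f"pics/{tag}raw.png",im)
    cv2.imwrite(f"pics/{tag}.png",cv2.resize(im,None,fx=scale,fy=scale,interpolation=cv2.INTER_CUBIC))
    json.dump({k:list(map(float,o[k])) for k in("tool_pos","ee_rot")},open(f"{tag}.json","w"))
    print(tag,round(o["t"],2),o["tool_pos"].round(1),o["ee_rot"].round(3),"F",o["force"].round(1),"gap",round(o["finger_gap"],1));return o
def show(n,P):
    P=P[:,:2];c=P.mean(0);e=np.roll(P,-1,0)-P
    print(n,c.round(1),"sides",np.linalg.norm(e,axis=1).round(1),"ang",np.arctan2(e[:,1],e[:,0]).round(3))
E
python3 - <<'E'
from h import *
ctrl.movep([432,199,290],[np.pi,0,2.59])
ctrl.pause(.2);o=shot("w2")
c,s=np.cos(-.55),np.sin(-.55)
q=[[432+c*a-s*b,199+s*a+c*b,36] for a,b in((-35,-22),(-35,22),(35,22),(35,-22))]
print((project("wrist",q,o)/.7).round(0))
E
```

```text
w2 3.91 [433.1 198.4 291.3] [3.140e+00 2.000e-03 2.589e+00] F [-0.3 -0.3  0.3] gap 85.1
[[354. 235.]
 [451. 235.]
 [448. 376.]
 [359. 376.]]
```

View pics/w2.png

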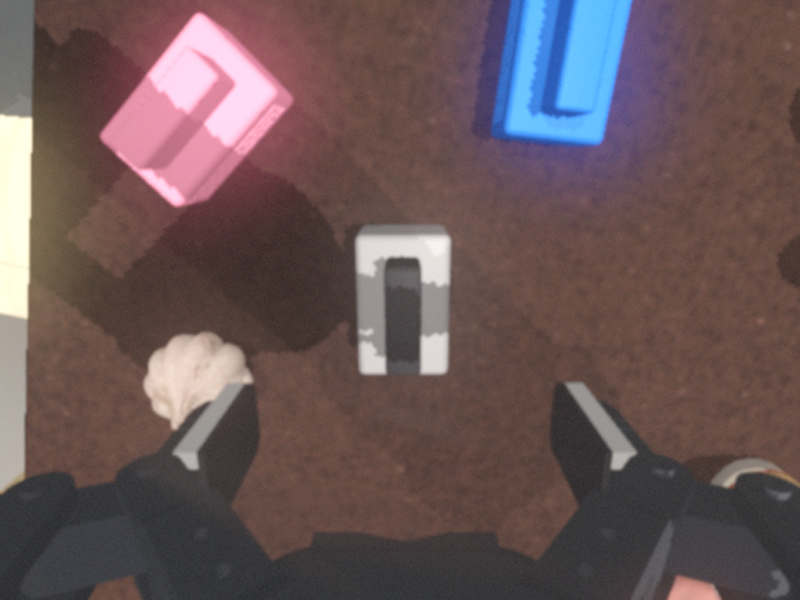

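The pack's corners (357,235), (451,236), (448,374) and (360,374) match the prediction within 3 px, and it is centred between the jaws. I'll check the garlic clearance, then descend, grip the rib and lift.

```bash
python3 - <<'E'
from h import *
o=json.load(open("w2.json"))
g=to_plane("wrist",[[199*.7,382*.7]],26,o)[0];print("garlic",g.round(0))
psi=2.59;x=np.array([np.cos(psi),np.sin(psi)]);y=np.array([np.sin(psi),-np.cos(psi)])
d=g[:2]-[432,199];print("rel tool x,y",d@x,d@y)
show("blk",to_plane("wrist",np.array([(357,235),(451,236),(448,374),(360,374)])*.7,36,o))
if abs(d@y)-26>65 or abs(d@x)-26>25:
    ctrl.move_linear([432.5,199,213],[np.pi,0,psi],vel=120)
    ob=monitor.get_obs();print(ob["tool_pos"],ob["force"])
    ctrl.close_gripper(60);ctrl.pause(.2)
    ob=monitor.get_obs();print(ob["tool_pos"],ob["force"],ob["finger_gap"])
    ctrl.move_linear([432.5,199,290],vel=120);ctrl.pause(.2);shot("w3")
E
```

```text
garlic [413.  87.  26.]
rel tool x,y -42.811697782118216 -105.58869951288881
blk [431.9 199.6] sides [42.6 68.3 43.3 68.7] ang [ 1.007 -0.548 -2.124  2.583]
[432.93107675 199.06206304 213.59586665] [0.69235102 0.32484347 0.96918744]
[432.59054667 199.01644721 213.26611754] [-1.37656149 -0.54290272  4.95694927] 14.53115359494588
w3 6.58 [432.2 198.9 289. ] [-3.14e+00 -1.00e-03  2.59e+00] F [-0.1 -0.8 -2.7] gap 14.7
```

View pics/w3.png

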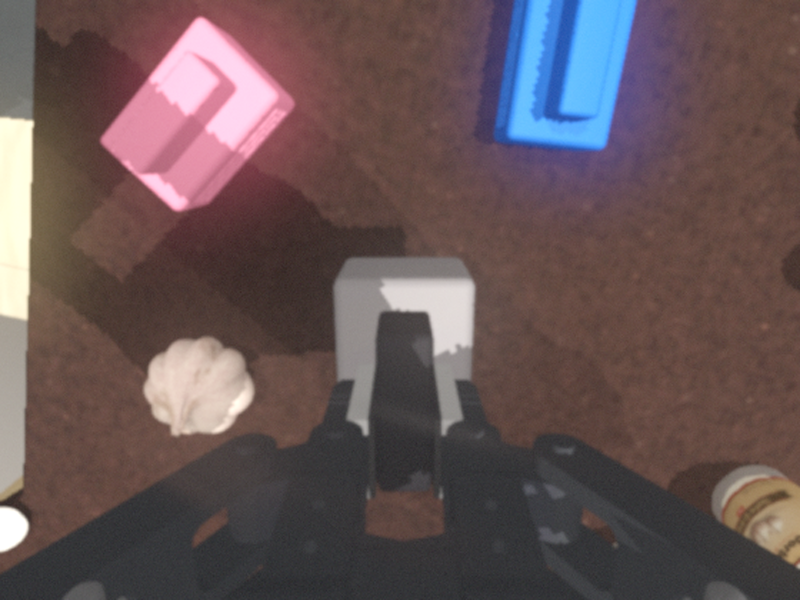

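The pack is held level and the jaws straddle the rib. Its near shoulder edge is at (335,280)–(474,280). From this I'll compute the pack's offset in the tool frame.

```bash
python3 - <<'E'
from h import *
o=json.load(open("w3.json"));T=np.array(o["tool_pos"]);R=Rn.from_euler('xyz',o["ee_rot"]).as_matrix()
for px,z in (([(335,280),(474,280)],T[2]-177.3),([(381,312),(430,312)],T[2]-155.3),([(349,259),(464,259)],T[2]-213.3)):
    print(((to_plane("wrist",np.array(px)*.7,z,o)-T)@R).round(1))
# side view preview of bay hover path
for p in ([432,199,330],[617.6,-9.1,330],[617.6,-9.1,215]): print(planner.ik(p,[np.pi,0,2.94]))
E
```

```text
[[ 35.1 -20.8 177.4]
 [ 35.1  21.3 177.3]]
[[ 32.   -5.9 155.4]
 [ 32.    7.  155.3]]
[[ 34.2 -20.5 213.4]
 [ 34.2  22.5 213.3]]
[ 0.19266647 -0.08804645  2.05563056  0.          1.17400854 -1.17653721]
[-0.19805738  0.24604245  1.69959916  0.          1.19595104 -1.56726105]
[-0.19805738  0.40397566  1.73915138  0.          0.99846562 -1.56726105]
```

The pack is centred in the tool to within 1 mm. I'll carry it to just behind the bay and look again at the bay's front corners.

```bash
python3 - <<'E'
from h import *
ctrl.move_linear([432,199,335],vel=200)
ctrl.movep([642,-14,335],[np.pi,0,2.94])
ctrl.pause(.3);o=shot("w4")
c,s=np.cos(-.2),np.sin(-.2)
q=[[617.6+c*a-s*b,-9.1+s*a+c*b,50] for a,b in((-36.5,-23.5),(-36.5,23.5),(36.5,23.5),(36.5,-23.5))]
print((project("wrist",q,o)/.7).round(0))
im=cv2.imread("pics/w4raw.png");cv2.imwrite("pics/w4c.png",cv2.resize(im[130:330,130:400],None,fx=2.9,fy=2.9,interpolation=cv2.INTER_CUBIC))
E
```

```text
w4 8.46 [641.7 -13.2 335.3] [3.142 0.    2.941] F [ 0.9 -0.9 -2.3] gap 14.4
[[355. 177.]
 [449. 177.]
 [446. 316.]
 [359. 316.]]
```

View pics/w4c.png

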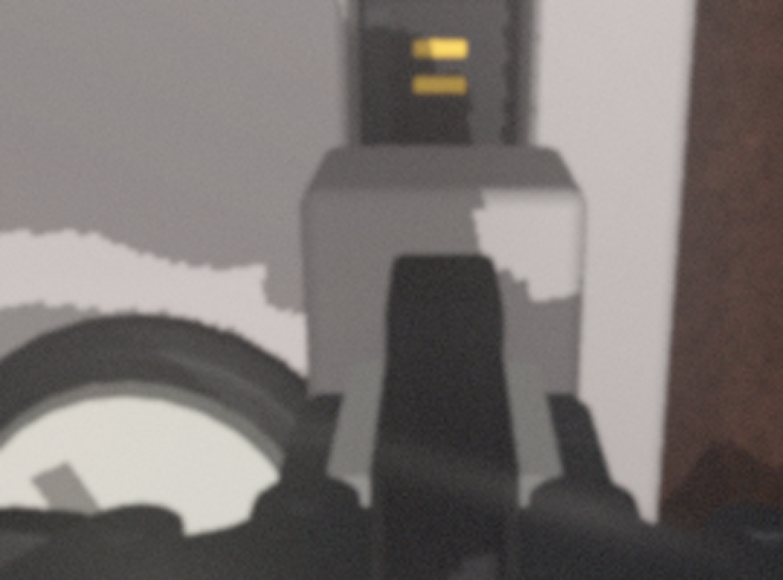

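My crop just missed the bay's front edge. Its sides are at 356 and 451 (800-scale) against a prediction of 355 and 449. I'll re-crop the same picture.

```bash
python3 - <<'E'
import cv2
im=cv2.imread("pics/w4raw.png");cv2.imwrite("pics/w4d.png",cv2.resize(im[80:190,210:360],None,fx=5,fy=5,interpolation=cv2.INTER_CUBIC))
E
```

```text
(no output)
```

View pics/w4d.png

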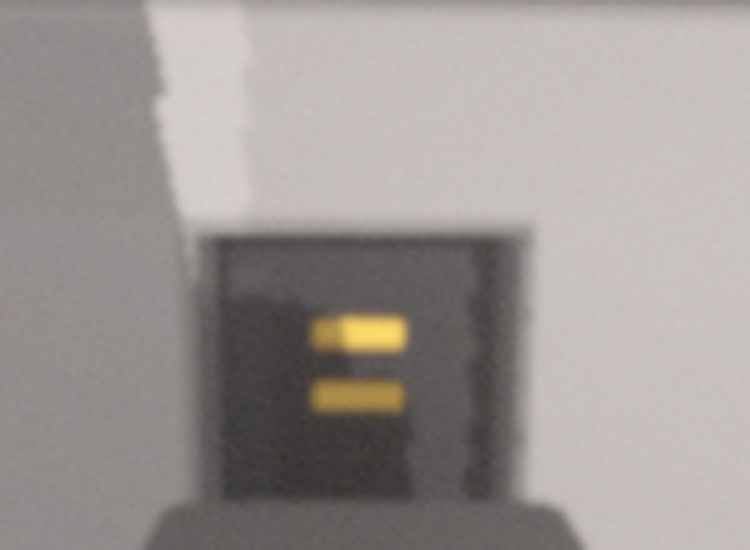

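```bash
python3 - <<'E'
from h import *
o=json.load(open("w4.json"));T=np.array(o["tool_pos"]);R=Rn.from_euler('xyz',o["ee_rot"]).as_matrix()
px=(np.array([(198,233),(530,231),(523,490),(203,490),(20,6),(730,6)])+.5)/5-.5+[210,80]
P=to_plane("wrist",px,50,o);print(((P-T)@R).round(1));e=np.diff(P,axis=0);print(np.arctan2(e[:,1],e[:,0]).round(3))
x=R[:2,0];fr=(P[0]+P[1])[:2]/2
print("bay centre",(fr-36.2*x).round(1))
# held pack front edge in the same picture (800-scale of crop 2.9)
pp=(np.array([(303,190),(583,190),(325,148),(557,148)])+.5)/2.9-.5+[130,130]
print(((to_plane("wrist",pp,[T[2]-177.3]*2+[T[2]-213.3]*2,o)-T)@R).round(1))
E
```

```text
[[ 59.3 -23.9 285.2]
 [ 59.6  23.4 285.2]
 [ 22.2  23.3 285.3]
 [ 22.2 -24.2 285.3]
 [ 89.8 -47.5 285.2]
 [ 89.7  50.1 285.2]]
[ 1.376 -0.202 -1.772 -3.009  1.37 ]
bay centre [619.   -8.8]
[[ 35.5 -20.9 177.3]
 [ 35.4  20.9 177.3]
 [ 34.5 -21.8 213.3]
 [ 34.5  20.9 213.3]]
```

The bay centre now reads (619,-9), within 1.5 mm of the first value, with yaw matching to 1 mrad. I'll insert in force-watched steps.

```bash
python3 - <<'E'
from h import *
X,Y=619.0,-8.8;r=[np.pi,0,2.941]
ctrl.move_linear([X,Y,335],r,vel=120)
ctrl.move_linear([X,Y,268],vel=100);ctrl.pause(.2)
f0=monitor.get_obs()["force"]
z=268
while z>240:
    z-=3;ctrl.move_linear([X,Y,z],vel=40);o=monitor.get_obs();f=o["force"]-f0
    print(z,o["tool_pos"].round(1),f.round(1),round(o["finger_gap"],1))
    if np.linalg.norm(f)>15: break
print(o["t"])
E
```

```text
265 [618.9  -8.8 264.8] [0.1 0.1 1.7] 14.3
262 [618.9  -8.8 261.7] [-0.4  0.6  0.8] 14.4
259 [618.9  -8.8 258.7] [-0.2 -0.3  0.6] 14.7
256 [618.9  -8.8 255.7] [-1.  -0.2  1.6] 14.7
253 [618.9  -8.8 252.7] [-0.  -1.2  0.5] 14.8
250 [618.9  -8.8 249.7] [-1.2 -0.1  0.4] 14.6
247 [618.9  -8.8 246.7] [ 0.9 -0.   0.2] 14.7
244 [618.9  -8.8 243.7] [0.1 0.  1.1] 14.4
241 [618.9  -8.8 240.7] [0.1 0.2 0.8] 14.3
238 [619.3  -8.9 238.3] [-0.2  0.8  1.3] 14.6
12.375
```

It slid in cleanly without touching the walls. Now I'll press against the terminal plate.

```bash
python3 - <<'E'
from h import *
X,Y=619.0,-8.8
f0=monitor.get_obs()["force"]
z=238
while z>222:
    z-=1;ctrl.move_linear([X,Y,z],vel=25);ctrl.pause(.05);o=monitor.get_obs();f=o["force"]-f0
    print(z,o["tool_pos"].round(1),f.round(1),round(o["finger_gap"],1))
    if f[2]>30: break
print(o["t"])
E
```

```text
237 [619.3  -8.9 237.7] [-0.2 -0.8  5.8] 14.9
236 [619.3  -8.9 236.5] [ 0.5 -1.8  6. ] 14.3
235 [619.3  -8.9 235.3] [ 1.6 -1.5  6.1] 14.5
234 [619.2  -8.9 234.2] [ 2.4 -1.5  5.5] 14.5
233 [619.2  -8.9 233.2] [ 3.5 -1.9  5.3] 14.5
232 [619.2  -8.9 232.2] [ 2.7 -1.3  4.4] 14.7
231 [619.1  -8.8 231.1] [ 3.6 -1.2  5.2] 14.6
230 [619.   -8.8 230.1] [ 3.5 -1.3  5. ] 14.4
229 [619.   -8.8 229. ] [ 4.2 -2.9  5.1] 14.7
228 [619.   -8.8 227.9] [ 3.8 -1.6  6.2] 14.5
227 [619.   -8.8 227.1] [ 1.9 -0.7  5.9] 14.5
226 [619.2  -8.8 227.1] [ 0.2 -1.3 12. ] 14.6
225 [619.3  -8.8 227.1] [-2.6 -1.9 17.3] 14.7
224 [619.5  -8.8 227. ] [-5.7 -1.  22.9] 14.6
223 [619.6  -8.8 227. ] [-7.4 -0.4 29.3] 14.8
222 [619.8  -8.8 226.9] [-11.3  -0.   35. ] 14.6
17.175
```

The plate hit its hard stop at TCP 227.1, against a predicted 227.3 for flush. I'll relax, release, back off, close the fingers and look at both the pack and the lever.

```bash
python3 - <<'E'
from h import *
ctrl.move_linear([619,-8.8,227.2],vel=40)
ctrl.let_go();ctrl.pause(.2)
ctrl.move_linear([619,-8.8,330],vel=200)
ctrl.close_gripper(40)
ctrl.movep([615,-95,370],[np.pi,0,2.941]);ctrl.pause(.25);o=shot("w5",800/560)
im=cv2.imread("pics/w5raw.png");cv2.imwrite("pics/w5.png",cv2.resize(im[60:360],None,fx=800/560,fy=800/560,interpolation=cv2.INTER_CUBIC))
E
```

```text
w5 20.49 [614.9 -94.  369. ] [ 3.141e+00 -2.000e-03  2.942e+00] F [ 0.9 -0.3  0.4] gap 0.1
```

View pics/w5.png

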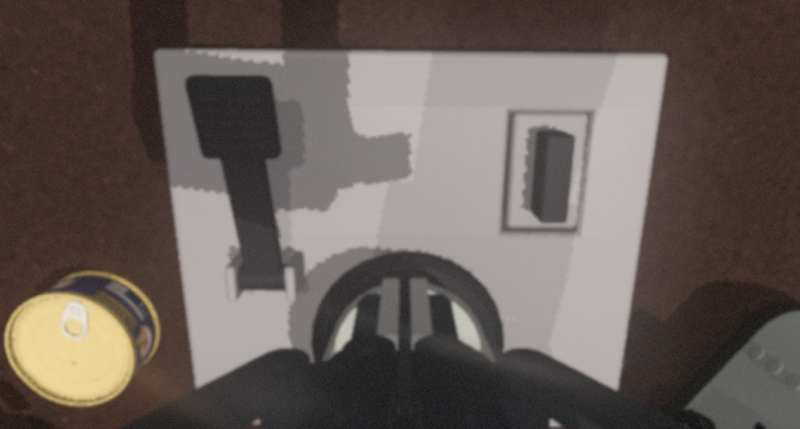

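The pack sits flush and centred in its bay, with an even gap all round. The lever pad's corners are at (187,77), (270,75), (281,157) and (205,158).

```bash
python3 - <<'E'
from h import *
o=json.load(open("w5.json"))
f=lambda L:np.array(L,float)*.7+[0,60]
P=to_plane("wrist",f([(187,77),(270,75),(281,157),(205,158)]),[106,106,94,94],o);show("pad",P)
show("packrib",to_plane("wrist",f([(545,130),(574,135),(567,221),(541,221)]),72,o))
show("bay",to_plane("wrist",f([(510,110),(592,112),(579,233),(502,231)]),50,o))
show("chop",to_plane("wrist",f([(155,50),(667,55)]),50,o))
E
```

```text
pad [ 550.6 -161.9] sides [37.5 39.3 37.8 38.9] ang [ 1.394 -0.215 -1.757  2.92 ]
packrib [616.8  -9.1] sides [15.9 48.  14.6 50.7] ang [ 1.204 -0.186 -1.77   2.977]
bay [618.9  -9.4] sides [46.9 72.7 47.2 72.5] ang [ 1.348 -0.203 -1.798  2.934]
chop [536.3 -73.9] sides [283. 283.] ang [ 1.362 -1.78 ]
```

Next I'll press the lever, with the pad at (550.6,-161.9). I'll approach, detect contact (expected at TCP z of about 275), then go down about 16.5 mm in small steps with a force guard.

```bash
python3 - <<'E'
from h import *
X,Y=555.5,-162.9
ctrl.movep([X,Y,320],[np.pi,0,2.941]);ctrl.move_linear([X,Y,281],vel=80);ctrl.pause(.3)
f0=np.mean([monitor.get_obs()["force"]],0);z=281.;zc=None
while z>258.5:
    z-=1;ctrl.move_linear([X,Y,z],vel=20);ctrl.pause(.05);o=monitor.get_obs();f=o["force"]-f0
    print(z,o["tool_pos"].round(1),f.round(1))
    if f[2]>6.5 : break
print(o["t"])
s=snapshot("side");cv2.imwrite("pics/side2raw.png",s)
E
```

```text
280.0 [ 555.5 -162.9  280. ] [ 0.1 -0.1  0.1]
279.0 [ 555.5 -162.9  278.9] [-0.7  0.8  0.8]
278.0 [ 555.5 -162.9  277.9] [-0.2  0.7  0.6]
277.0 [ 555.5 -162.9  276.9] [-0.1  0.4  0.9]
276.0 [ 555.5 -162.9  276. ] [ 0.1 -0.2  0.6]
275.0 [ 555.6 -162.9  275.2] [ 0.6 -0.7  1.7]
274.0 [ 555.6 -163.   274.2] [-0.6 -0.1  4.2]
273.0 [ 555.5 -162.9  273. ] [-0.5  0.4  4.8]
272.0 [ 555.5 -162.9  272. ] [-0.  -0.2  3.5]
271.0 [ 555.5 -162.9  271. ] [-1.7 -0.9  4.6]
270.0 [ 555.5 -162.9  270. ] [-0.9 -0.7  4. ]
269.0 [ 555.5 -162.9  269. ] [-0.9  0.7  4.8]
268.0 [ 555.5 -162.9  268. ] [-0.9  0.7  4.3]
267.0 [ 555.5 -162.9  267. ] [-2.1  0.3  5.3]
266.0 [ 555.5 -162.9  266. ] [-2.1  0.8  5.2]
265.0 [ 555.5 -162.9  265.1] [-1.6  1.9  5.9]
264.0 [ 555.5 -162.9  264.1] [-1.6  0.3  6.6]
27.075
```

Contact came at 275.0, exactly as predicted. The guard tripped on force noise at 11 mm of travel, so I'll go on to 16.5 mm with averaged force readings.

```bash
python3 - <<'E'
from h import *
X,Y=555.5,-162.9
def F():
    L=[]
    for _ in range(8): L.append(monitor.get_obs()["force"][2]);ctrl.pause(.02)
    return np.mean(L)
for z in (262,260,258.5):
    ctrl.move_linear([X,Y,z],vel=20);f=F();print(z,monitor.get_obs()["tool_pos"].round(1),f.round(2))
    if f>9: break
s=snapshot("side");cv2.imwrite("pics/side3.png",np.hstack([cv2.resize(s[170:280,280:400],None,fx=5,fy=5,interpolation=cv2.INTER_CUBIC)]))
o=shot("w6");print(o["t"])
E
```

```text
262 [ 555.6 -162.9  262.2] 5.68
260 [ 555.6 -162.9  260.3] 6.22
258.5 [ 555.6 -162.9  258.8] 6.27
w6 28.32 [ 555.6 -162.9  258.8] [-3.142  0.     2.941] F [-2.5  0.6  6. ] gap -0.0
28.325
```

View pics/w6.png

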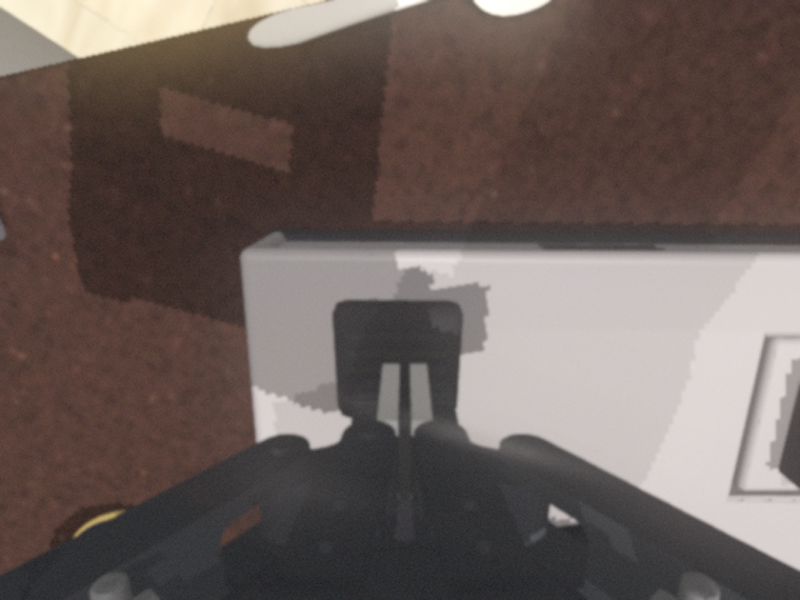

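View pics/side3.png

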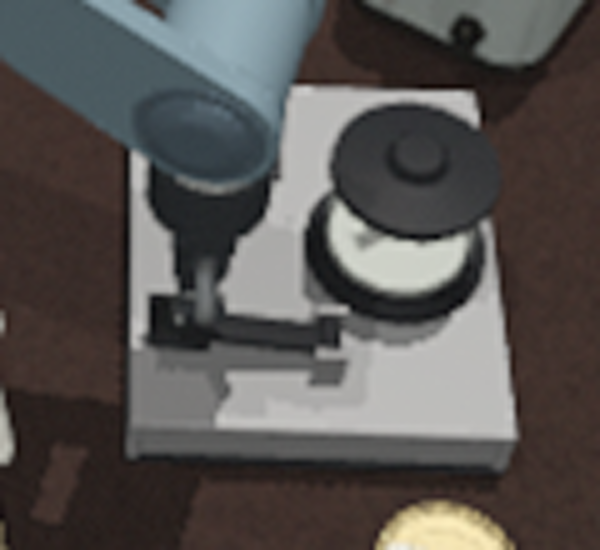

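The fingertips are on the pad's centre line at (405,390). Travel is 16.3 mm (about 0.16 rad) and the force is 6.2 N, which agrees with the 6 N given for half travel. I'll hold, then hand in.

```bash
python3 - <<'E'
from h import *
for _ in range(4):
    ctrl.pause(1.0);o=monitor.get_obs();print(round(o["t"],2),o["tool_pos"].round(1),o["force"].round(1),abs(o["joint_velocities"]).max().round(4))
ctrl.close_job()
E
```

```text
29.38 [ 555.6 -162.9  258.8] [-2.2 -0.9  6.8] 0.0013
30.38 [ 555.6 -162.9  258.8] [-2.1  0.1  6.1] 0.002
31.38 [ 555.6 -162.9  258.9] [-2.6 -0.8  6.4] 0.0026
32.38 [ 555.6 -162.9  258.8] [-2.9  0.9  6.4] 0.0032
the job is handed in; nothing more can be done
```

I pressed the large pack fully home and released it. Then I held the lever at about half travel for a little over 4 s and handed the job in at about 32 s, still holding it; the interface gives no verdict.

- **Pack:** It is the grey one that stood on the left; I gripped it by its rib and slid it into the bay without touching the walls. The terminal plate reached its hard stop at TCP height 227.1 mm, against 227.3 mm predicted for flush, and I pushed on to about 35 N. After release, the camera showed it flush with an even gap, its rib within about 2 mm of the bay centre and square to about 0.02 rad.
- **Lever:** The closed fingers touched the pad at TCP height 275 mm, as predicted, and pressed it down 16.3 mm, which is about 0.16 rad. The force stayed steady at 6.1–6.8 N, which matches the 6 N given for half travel.
- **Disagreements:** My first rough readings from the side camera were 10–15 mm off in y compared with the wrist camera. The close-up looks and the clean insertion bore out the wrist values. My first force guard on the lever (6.5 N) tripped early on sensor noise at 11 mm of travel, so I finished the press using averaged readings.
- **Other objects:** I noticed no contact with anything else on the worktop, but I did not measure the other items again at the end.

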